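# Take the warm circuit board off the preheater with the spatula

## Robot

A 7-joint arm with a two-finger parallel gripper is mounted at the origin on the work surface. World frame = base frame: x ahead of the robot, y to its left, z up, the work surface at z = 0. Lengths are in m, angles in rad, forces in N, time in s.
With the tool pointing down it reaches from about 0.35 to 0.9 m from the base axis. Payload 8.1 kg.
Tool frame: the origin (TCP) lies on the centre line of the jaws, within the pads' length; the fingertips stand 19 mm ahead of it and the grasp point (between the pads) is the TCP (arm.tip_reach is the distance from the TCP to the fingertips, in m); z points along the fingers, y is the line along which they close (so a half turn about z gives the same grasp; the last joint's range is limited). The gripper opens to 92 mm and grips with 3 to 60 N. Pads are 19 mm wide; open, the fingers measure 130 mm over their backs; the gripper's body (75 mm by 190 mm) begins 47 mm behind the grasp point.
Start: joints at [-1.435, 0.434, 0.025, 1.573, -0.012, 1.134, -0.075], TCP at [0.148, 0.607, 0.214] pointing down, gripper open.
Joint ranges: [-2.62, 2.62], [-0.44, 2.09], [-1.27, 1.32], [0.08, 2.57], [-1.32, 4.46], [0.12, 2], [-2.74, 2.74]. Speed limits (rad/s): [2.22, 2.22, 3.01, 3.01, 3.14, 3.14, 3.14].

## Interface

Orientations are given as a rotation vector (axis times angle).
In Python, from cell import arm gives the robot as it stands.
- The arm moves only by the tool arm_command, never from a script. Its argument "targets" is a list that holds one entry, the list of rows, each a list of 6 numbers: the shift along the tool's x, y, z in m, then the turn, a rotation vector about the tool's x, y, z in rad. A call has 1 to 10 rows; each row shifts and turns the commanded pose from where the row before left it, along the tool's axes as they then stand; what a row does not reach is not made up. A row lasts 1/8 s, in which the tool goes at most 62.5 mm and 10.7 degrees, less where a joint would pass 70% of its speed; a pose out of reach is approached as far as the arm can. A call with a gripper value outside its range is refused whole. "jaw" is the finger opening in m, from 0 to 0.0918, set as the call begins (left out, the last holds). The fingers move at their own pace and stop on an object; "newtons" is the grip in N (left out, the last holds). Time passes only in rows, so rows that do not move let the fingers close. It gives the time, the measured TCP pose, the force, the opening and the grip force at its end, in the units of the state.
- arm.observe(): the state, without advancing time (a new reading comes with each control period).
- arm.get_image(name): name is "scene" or "top" or "wrist"; returns a dict with "pixels" (420x560x3 uint8, red, green, blue), "z_map" (420x560 float32, m along the optical axis (not along the pixel's ray), 0 where there is no reading), "fx", "fy", "cx", "cy" (pixels), "xyz" and "rotation" of the camera in the world; the wrist camera has in their place "T_tool_cam" (4x4, takes a point from camera to tool coordinates, whose origin is the TCP and whose axes are the flange's). Camera axes: x right, y down, z forward; pixel columns grow to the right and rows downward; lengths in m; the calibration is good to about 2 mm. A picture is of the moment at which its call begins: read the wrist's pose just before it.
- arm.sign_off(): hands the job in; it is judged then, once.
The state is a dict: "clock": time; "joints": joint angles; "dq": joint speeds; "joint_efforts": joint torques, N m; "position": TCP position; "ee_rot": TCP orientation; "force": force on the tool from outside, world axes, zero at the start; "ft_torque": the same for the moment, N m; "width": opening from 0.0 (shut) to 1.0 (fully open); "gripper_force": force on a finger pad.
Only numpy, scipy, OpenCV 4.12 (cv2) and the standard library are available. Lean on these libraries where they do the work, as an engineer would, in place of code of your own. Each camera call takes 0.05 s, during which the arm holds its last target. There are 200 camera calls.

## Task

Turn the preheater's knob back until the needle points at the green mark. Then, keeping the gripper off the warm circuit board, lift it with the spatula, carry it level and set it gently on the cooling rack, flat and centred on both blue rails, square to them as it lay on the preheater. Lay the spatula flat on the bench, leave the needle on the mark, and leave the multimeter, solder spool and parts case alone.

Things in the scene. Friction and masses are not known exactly. Their poses are not given: they have to be found in the camera images.
- preheater: Fixed white hot-plate unit, x pointing away from its front, y to its left; origin on the bench under the centre of the plate. Plate part x = -70..70, y = -65..65 mm. On its right a grey control panel (x = -85..70, y = -165..-65, top z = 43 mm) with the knob (x = -50, y = -115, top z = 87 mm) and the flat dial. Turned up to 0.2 rad; it and the rack may swap sides.
- plate_top (a point): Centre of the dark heating plate's top (z = 45 mm), axes as the preheater's. Two steel rails along x (x = -65..65, y = -47..-37 and 37..47 mm, 10 mm high) leave a channel under the board 74 mm wide and 10 mm deep, open at the front (-x) and the back. A stop on each rail's far end (x = 53..59 mm) rises 8 mm above the rail.
- heat_knob_grip (a point): On the upright axis of the black knob (44 mm across), at the height to grip its raised bar, z = 80 mm; its x axis runs along the bar and turns with it. Bar 42 mm long, 14 mm wide, its top 7 mm above this point, the knob's disc 23 mm below it; pinch it across from above. Turning takes about 0.03 N m and it stays where it is left.
- heat_knob (a joint): Knob angle in rad, growing clockwise seen from above, 0 to 2.6. Starts between 1.3 and 1.9; on the green mark it reads 0.8, so it must be turned anticlockwise (seen from above) by 0.5 to 1.1 rad.
- dial_pivot (a point): Pivot of the dial needle on the panel, at x = 25, y = -115, z = 45 mm of the preheater, axes as the preheater's. White round dial, 80 mm across, lying flat, read from above; wide green mark at heading 0.8 rad anticlockwise from x.
- dial_needle (a joint): Angle in rad of the red, 32 mm long needle, growing clockwise seen from above, geared to 1.5 times the knob angle. It points at the green mark at 1.2; red ticks from 2.0 up are hotter. Its heading in the preheater's frame, anticlockwise from x, is 2.0 minus this value.
- board: Loose green circuit board, 80 mm along its x, 100 mm along its y, 3 mm thick, about 90 g, with components up to 10 mm high on top. Origin at the centre of its underside. It lies on the preheater's rails with its long side across them (underside z = 55 mm), its x within 0.06 rad of the preheater's x.
- spatula: Loose spatula, 200 mm long, 160 g, standing level on blade and rear foot on the bench in front of the machines. Origin below the middle of the grip, level with the blade's underside (z = 0); x points to the tip. Orange handle x = -60..35 mm, 22 mm wide, z = 19..45 mm: grip it across at x = 0, z = 32 mm. Foot 18 mm across at x = -45, z = 0..20 mm.
- spatula_tip (a point): Middle of the blade's front edge, on its underside, at x = 140 mm of the spatula, same axes. Steel blade 60 mm wide, 2 mm thick, reaching 95 mm back from the tip to a 20 mm wide post (x = 35..45 mm of the spatula) that rises to the handle.
- cooling_rack: Fixed aluminium base 130 x 120 x 6 mm with two blue rails along its x (x = -65..65 mm, y = -47..-37 and 37..47 mm, tops at z = 40 mm), leaving a channel 74 mm wide and 34 mm deep between them, open front and back. Origin on the bench under its centre; x points away from its front. Turned up to 0.2 rad.
- multimeter: Bystander: yellow multimeter, 150 x 75 x 40 mm, lying on the right of the bench. Origin at the centre of its underside.
- solder_spool: Bystander: metal spool, 62 mm across, 50 mm high, standing on the right, near the robot. Origin at the centre of its underside.
- parts_case: Bystander: blue case with clear lid, 110 x 75 x 24 mm, on the left of the bench. Origin at the centre of its underside.
There are look-alikes about, which are no part of the job. Of the things that look like the board, the larger one is meant.

How it is judged:
On the way, in this order (a step that is already met when the one before it is completed fails the run):
1. the knob is turned until the needle points at the green mark (within 0.15 rad) while the board still lies on the preheater (value of joint dial_needle between 1.05 and 1.35 rad and horizontal distance between board and preheater below 0.04 m), for 0.3 s.
2. the board is carried on the spatula alone, clear of the preheater's rails (contact force between board and spatula above 0.2 N and height (world z) of board above 0.062 m and contact force between board and preheater below 0.02 N), for 0.3 s.
At the end, for the whole second after the job is handed in: Needle within 0.15 rad of the green mark (1.2); board at rest flat on both rack rails, within 25 mm of the rack's centre along them, 12 mm across, 0.2 rad in direction; spatula at rest, level on the bench on blade and foot, touching neither board nor rack (value of joint dial_needle between 1.05 and 1.35 rad and x of board in the frame of cooling_rack between -0.025 and 0.025 m and y of board in the frame of cooling_rack between -0.012 and 0.012 m and z of board in the frame of cooling_rack between 0.037 and 0.043 m and angle between each of board, spatula's own z axis and vertical below 0.06 rad and angle between the x axis of board and the x axis of cooling_rack, either way round below 0.2 rad and linear speed of each of board, spatula below 0.01 m/s and height (world z) of spatula between -0.004 and 0.006 m and contact force between spatula and board below 0.05 N and contact force between spatula and cooling_rack below 0.05 N).
It fails at once if the gripper or arm touches the board (contact force between any of the fingers, the arm and board above 0.3 N).
It fails at once if the board is tilted by more than 0.35 rad (angle between board's own z axis and vertical above 0.35 rad).
It fails at once if the board is dropped or slammed on the rack (over 15 N) (contact force between board and cooling_rack above 15 N).
It fails at once if a bystander is moved by more than 30 mm (distance of any of multimeter, solder_spool, parts_case from where it was at the start of the episode above 0.03 m).
It also fails if it takes over 72 s, if anything falls off the work surface, if the arm or the gripper's body presses on something with over 40 N, if the wrist force passes 120 N, or if a joint passes its speed limit or range.

## Working session

There is one attempt and no reset: what is moved stays moved. The work goes in short steps, Python scripts to look and compute and a tool call to move; the robot and the scene stay as the last step left them, time stands still between calls to the robot, and variables do not carry over. Pictures are saved under pics/ and viewed, at most 10 in all, crops included, and the job is handed in when it is done.

Besides the shell and the picture viewer there is one more tool, called as name(argument=value, ...) on one line, values as JSON. arm_command: Moves the arm, as the interface text tells. Its arguments: {"type":"object","properties":{"targets":{"type":"array","items":{"type":"array","items":{"type":"array","items":{"type":"number"}}}},"jaw":{"type":"number"},"newtons":{"type":"number"}},"required":["targets"]}

```bash
ls; mkdir -p pics
python3 - <<'E'
from cell import arm
import cv2,numpy as np
s=arm.observe(); print({k:np.round(v,3) for k,v in s.items()})
for n in("top","scene"):
    im=arm.get_image(n); cv2.imwrite(f"pics/{n}0.png",cv2.cvtColor(im["pixels"],cv2.COLOR_RGB2BGR)); np.save(f"pics/{n}0.npy",im,allow_pickle=True)
    print(n,im["fx"],im["cx"],im["cy"],im["xyz"],np.round(im["rotation"],3).tolist())
E
```

```text
pics
{'clock': np.float64(0.0), 'joints': array([-1.435,  0.435,  0.025,  1.574, -0.012,  1.134, -0.075]), 'dq': array([ 0.   , -0.   , -0.001, -0.001,  0.   ,  0.002, -0.   ]), 'joint_efforts': array([-0.0000e+00, -6.6785e+01,  9.8500e-01, -3.1446e+01, -6.1000e-02,
        4.3000e-02,  0.0000e+00]), 'position': array([0.148, 0.607, 0.213]), 'ee_rot': array([-3.740e-01, -3.119e+00,  3.000e-03]), 'force': array([ 0.538,  0.049, -0.389]), 'ft_torque': array([ 0.011, -0.044,  0.031]), 'gripper_force': np.float64(0.0), 'width': np.float64(1.002)}
top 496.3112292386884 280.214624411403 224.73132592682435 [0.39660758 0.00175582 1.32181938] [-2.177, 2.147, -0.158]
scene 433.5820622396516 290.53989842306726 199.33749178347364 [1.25953387 0.64083247 1.12425437] [-1.109, -2.447, 0.972]
```

View pics/top0.png

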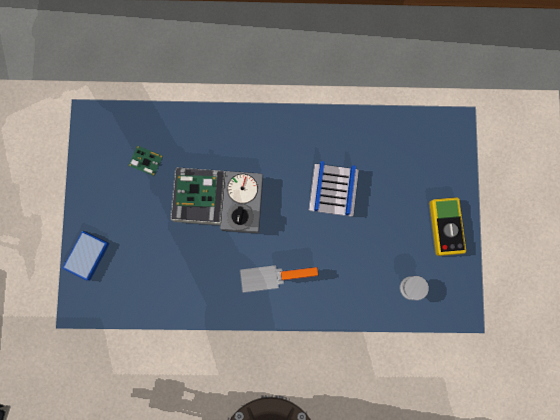

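View pics/scene0.png

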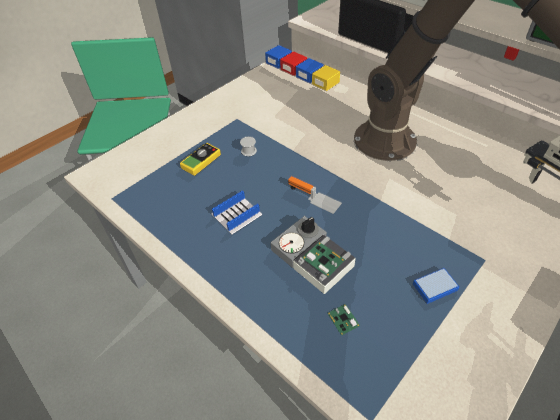

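The top view shows two board look-alikes: the large board on the white preheater at (196,188), which is the one I want, and a smaller one lying on the bench at (146,160), which is a decoy. The knob is at (240,215), the dial at (242,188), the rack at (335,190), and the spatula runs from its tip at (242,281) to its handle at (318,271). Next I'll measure and check the choice in a close crop.

```bash
cat > h.py <<'E'
import numpy as np,cv2
from scipy.spatial.transform import Rotation as R
from cell import arm
def cloud(im,T=None):
    """world xyz per pixel; T = world<-cam 4x4"""
    z=im["z_map"].astype(float); v,u=np.mgrid[:z.shape[0],:z.shape[1]]
    p=np.stack([(u-im["cx"])/im["fx"]*z,(v-im["cy"])/im["fy"]*z,z],-1)
    if T is None:
        r=np.array(im["rotation"]); r=R.from_rotvec(r).as_matrix() if r.size==3 else r
        return p@r.T+im["xyz"]
    return p@T[:3,:3].T+T[:3,3]
def toolT(s=None):
    s=s or arm.observe(); T=np.eye(4); T[:3,:3]=R.from_rotvec(s["ee_rot"]).as_matrix(); T[:3,3]=s["position"]; return T
def wrist(name):
    T=toolT(); im=arm.get_image("wrist"); W=T@im["T_tool_cam"]
    cv2.imwrite(f"pics/{name}.png",im["pixels"][...,::-1]); P=cloud(im,W)
    np.savez(f"pics/{name}.npz",rgb=im["pixels"],P=P,W=W,K=[im["fx"],im["fy"],im["cx"],im["cy"]]); return im["pixels"],P,W
def rect(pts):
    c,sz,a=cv2.minAreaRect((pts[:,:2]*1000).astype(np.float32)); return np.round(c,1),np.round(sz,1),round(a,2)
E
python3 - <<'E'
from h import *
im=np.load("pics/top0.npy",allow_pickle=True).item(); P=cloud(im)
for n,(u,v) in dict(board=(196,188),decoy=(146,160),knob=(240,212),dial=(242,188),rackL=(319,188),rackR=(351,190),blade=(260,279),handle=(300,273),bench=(300,240),spool=(414,288),meter=(448,230),case=(86,255)).items(): print(n,np.round(P[v,u],3))
hsv=cv2.cvtColor(im["pixels"],cv2.COLOR_RGB2HSV)
m=cv2.inRange(hsv,(5,150,120),(18,255,255)); ys,xs=np.nonzero(m); k=(xs>230)&(xs<340)&(ys>250)&(ys<300); print("handle",rect(P[ys[k],xs[k]]),P[ys[k],xs[k]].mean(0))
crop=im["pixels"][140:300,120:380,::-1]; cv2.imwrite("pics/crop0.png",cv2.resize(crop,None,fx=3,fy=3,interpolation=cv2.INTER_CUBIC))
s=np.load("pics/scene0.npy",allow_pickle=True).item(); Q=cloud(s); print("scene board",Q[257,325],"knob",Q[224,308],"handle",Q[186,300])
E
```

```text
board [0.653 0.201 0.064]
decoy [0.739 0.347 0.009]
knob [0.589 0.085 0.086]
dial [0.657 0.083 0.051]
rackL [ 0.662 -0.118  0.043]
rackR [ 0.658 -0.202  0.043]
blade [0.423 0.033 0.005]
handle [ 0.439 -0.07   0.045]
bench [ 0.528 -0.072  0.003]
spool [ 0.405 -0.363  0.045]
meter [ 0.556 -0.457  0.04 ]
case [0.479 0.486 0.025]
handle (array([433.2, -52.2]), array([ 35.8, 125.3]), 18.24) [ 0.43843429 -0.06707089  0.05345161]
scene board [0.64296955 0.20378286 0.0617635 ] knob [0.58976373 0.09276306 0.07901408] handle [ 0.45337567 -0.05806659  0.04346816]
```

View pics/crop0.png

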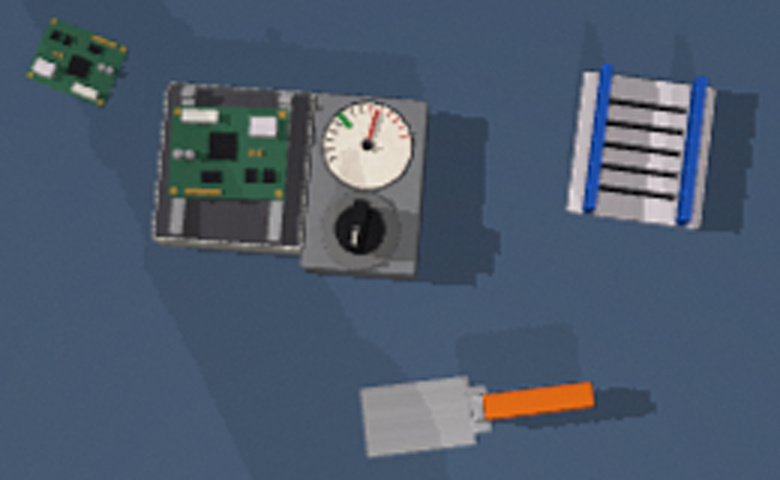

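The close crop confirms the choice: the board on the preheater at (228,152) is the larger one and lies up against the stops. The needle is near (375,120), clockwise of the green mark at (343,118). I'll move the wrist over the area.

arm_command(targets=[[[-0.045,-0.03,-0.013,0,0,0],[-0.045,-0.03,-0.013,0,0,0],[-0.045,-0.03,-0.013,0,0,0],[-0.045,-0.03,-0.013,0,0,0],[-0.045,-0.03,-0.013,0,0,0],[-0.045,-0.03,-0.013,0,0,0],[-0.045,-0.03,-0.013,0,0,0],[-0.045,-0.03,-0.013,0,0,0],[-0.045,-0.03,-0.013,0,0,0],[-0.045,-0.03,-0.013,0,0,0]]], jaw=0.0918)

```text
clock: 1.35
position: [0.5149, 0.2078, 0.3441]
ee_rot: [-0.374, -3.119, 0.0]
force: [-0.2, 0.8, 0.1]
width: 1.0
gripper_force: 0.0
```

Run:
```python
from h import *
s=arm.observe(); print(s["joints"].round(3),s["position"].round(3),s["ee_rot"].round(3))
p,P,W=wrist("w1"); print(np.round(arm.get_image("wrist")["T_tool_cam"],3)); print(W.round(3)); 
for v in(10,210,410): print([P[v,u].round(3).tolist() for u in(10,280,550)])
```

```text
[-0.708  0.238  0.295  1.55  -0.07   1.364  0.926] [0.515 0.208 0.344] [-0.374 -3.119  0.   ]
[[ 0.    -0.954 -0.3    0.081]
 [ 1.    -0.     0.     0.   ]
 [-0.    -0.3    0.954 -0.171]
 [ 0.     0.     0.     1.   ]]
[[ 0.236  0.927  0.292  0.437]
 [ 0.972 -0.226 -0.071  0.227]
 [ 0.     0.3   -0.954  0.515]
 [ 0.     0.     0.     1.   ]]
[[0.226, -0.1, -0.0], [0.314, 0.262, 0.002], [0.402, 0.625, 0.0]]
[[0.491, -0.238, -0.001], [0.581, 0.198, 0.046], [0.701, 0.627, -0.0]]
[[0.48, 0.163, 0.465], [0.491, 0.215, 0.466], [0.504, 0.266, 0.465]]
```

View pics/w1.png

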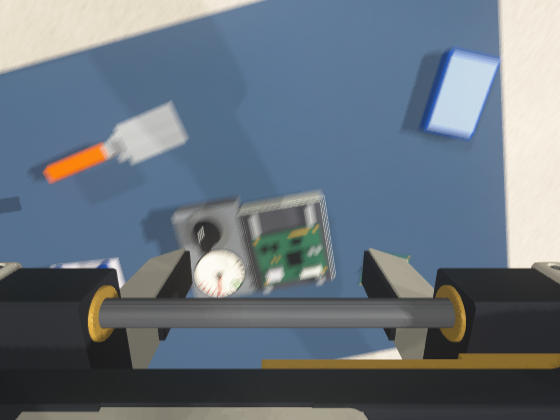

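The wrist view shows the spatula (blade tip about (180,125), handle end about (50,172)), the preheater with the board at (290,255), the knob at (207,235), the dial at (220,273), and the corner of the rack at (90,270). Next I'll measure the knob, preheater and spatula.

Run:
```python
from h import *
d=np.load("pics/w1.npz"); rgb,P=d["rgb"],d["P"]; hsv=cv2.cvtColor(rgb,cv2.COLOR_RGB2HSV)
X,Y,Z=P[...,0],P[...,1],P[...,2]; reg=np.zeros(X.shape,bool); reg[:300]=1
def sh(n,m):
    pts=P[m]; print(n,m.sum(),"med",np.median(pts,0).round(4),"rect",rect(pts))
o=(cv2.inRange(hsv,(5,170,140),(18,255,255))>0)&(np.mgrid[:420,:560][0]<200)
sh("handle",o); sh("handle top",o&(Z>.038)&(Z<.052))
b=(X>.36)&(X<.47)&(Y>-.01)&(Y<.09)&reg&(hsv[...,1]<60); sh("blade",b&(Z<.012))
# principal axis
pts=P[o&(Z>.038)&(Z<.052)]; c=pts[:,:2].mean(0); v=np.linalg.svd(pts[:,:2]-c)[2][0]; print("handle axis",v, "cb",P[b][:,:2].mean(0)-c, np.arctan2(*(P[b][:,:2].mean(0)-c)[::-1]))
box=(X>.5)&(X<.75)&(Y>.0)&(Y<.3)&reg
sh("panel",box&(Z>.037)&(Z<.048)&(Y<.145)); sh("knob",box&(Z>.07)&(Z<.1)&(Y<.14)); 
sh("all",box&(Z>.03))
g=(cv2.inRange(hsv,(50,60,40),(85,255,255))>0)&box&(Z>.052); sh("board",g&(Y>.14))
kb=box&(Z>.082)&(Z<.095)&(Y<.14); sh("bar",kb)
np.set_printoptions(suppress=True)
for z in(P[230:240:2,200:215:3,2],):print(z.round(3))
```

```text
handle 867 med [ 0.4434 -0.0751  0.0441] rect (array([436.3,  37.2]), array([ 24.9, 379.2]), 3.6)
handle top 745 med [ 0.4421 -0.0715  0.0443] rect (array([441.9, -71.5]), array([18.3, 88.1]), 7.7)
blade 2636 med [0.4278 0.0367 0.0014] rect (array([428.6,  34.4]), array([65.1, 97.6]), 7.81)
handle axis [ 0.13873065 -0.99033015] cb [-0.01407016  0.10805649] 1.70027901161394
panel 4943 med [0.6364 0.0966 0.0434] rect (array([626.2,  91.6]), array([114.6, 155.3]), 86.94)
knob 355 med [0.5809 0.0894 0.0859] rect (array([582.7,  87.1]), array([14.3, 40.8]), 81.01)
all 15950 med [0.6067 0.1695 0.0483] rect (array([600.5, 165.1]), array([259.5, 213.7]), 87.21)
board 1916 med [0.6417 0.1951 0.0577] rect (array([649.2, 199. ]), array([97.7, 77.9]), 89.0)
bar 276 med [0.5821 0.0879 0.0862] rect (array([582.7,  87. ]), array([14.2, 40.8]), 81.3)
[[0.086 0.088 0.085 0.08  0.062]
 [0.087 0.087 0.088 0.081 0.062]
 [0.087 0.087 0.087 0.082 0.065]
 [0.086 0.086 0.086 0.086 0.067]
 [0.086 0.087 0.085 0.086 0.069]]
```

```bash
cat >> h.py <<'E'
def needle(rgb,P,kn=(.5827,.0870),yaw=-.05):
    """needle value from red pixels near the dial; yaw = preheater"""
    c,s=np.cos(yaw),np.sin(yaw); piv=np.array(kn)+[75*c/1e3,75*s/1e3]
    hsv=cv2.cvtColor(rgb,cv2.COLOR_RGB2HSV); q=P[...,:2]-piv
    r=np.hypot(q[...,0],q[...,1]); near=(r<.045)&(P[...,2]>.03)&(P[...,2]<.06)
    red=near&((hsv[...,0]<8)|(hsv[...,0]>172))&(hsv[...,1]>110)&(r<.034)&(r>.006)
    gr=near&(hsv[...,0]>45)&(hsv[...,0]<85)&(hsv[...,1]>80)&(r>.02)
    f=lambda m:(m.sum(),np.round(np.arctan2(*q[m].mean(0)[::-1])-yaw,3),np.round(q[m].mean(0),4))
    wh=near&(hsv[...,1]<60)&(hsv[...,2]>150)
    return dict(red=f(red),green=f(gr),white=np.round(q[wh].mean(0),4),needle=2-f(red)[1])
E
python3 - <<'E'
from h import *
d=np.load("pics/w1.npz"); print(needle(d["rgb"],d["P"]))
for n in("scene","top"):
    s=np.load(f"pics/{n}0.npy",allow_pickle=True).item(); print(n,needle(s["pixels"],cloud(s)))
P=d["P"]; X,Y,Z=P[...,0],P[...,1],P[...,2]
m=(Z>.035)&(Z<.12)&(X>.5)&(X<.75)&(Y>0)&(Y<.3); m[290:]=0
m=cv2.morphologyEx(m.astype(np.uint8),cv2.MORPH_OPEN,np.ones((5,5)))>0
print(rect(P[m]))
# front edge line fit: min X per Y bin
for lo,hi in((.04,.13),(.15,.25)):
    ys=np.arange(lo,hi,.005); xs=[np.percentile(X[m&(abs(Y-y)<.0025)],1) for y in ys]; print(np.polyfit(ys,xs,1),np.round(xs,3))
E
```

```text
{'red': (np.int64(0), np.float64(nan), array([nan, nan])), 'green': (np.int64(0), np.float64(nan), array([nan, nan])), 'white': array([ 0.002 , -0.0026]), 'needle': np.float64(nan)}
scene {'red': (np.int64(9), np.float64(-0.235), array([ 0.0187, -0.0055])), 'green': (np.int64(9), np.float64(0.772), array([0.0238, 0.021 ])), 'white': array([-0.0016, -0.0013]), 'needle': np.float64(2.235)}
top {'red': (np.int64(12), np.float64(-0.312), array([ 0.018 , -0.0068])), 'green': (np.int64(10), np.float64(0.801), array([0.023 , 0.0215])), 'white': array([-0.0014, -0.    ]), 'needle': np.float64(2.312)}
(array([629. , 149.5]), array([229.7, 154.4]), 86.65)
[0.04778665 0.5449998 ] [0.55  0.547 0.547 0.548 0.547 0.547 0.548 0.548 0.548 0.549 0.549 0.55
 0.55  0.55  0.55  0.551 0.551 0.551]
[0.05683045 0.55903173] [0.568 0.568 0.568 0.568 0.569 0.569 0.569 0.57  0.57  0.57  0.57  0.57
 0.571 0.571 0.572 0.572 0.572 0.572 0.573 0.573]h.py:27: RuntimeWarning: Mean of empty slice.
  f=lambda m:(m.sum(),np.round(np.arctan2(*q[m].mean(0)[::-1])-yaw,3),np.round(q[m].mean(0),4))
  ret = um.true_divide(
```

Needle ≈ 2.27, so the knob has to turn about 0.71 rad anticlockwise. The bar is at (0.583, 0.087) and its top measures z = 86–87 mm, which matches the text.

arm_command(targets=[[[-0.032,-0.034,0.0,0,0,0],[-0.032,-0.034,0.03,0,0,0],[-0.031,-0.034,0.04,0,0,0],[0,0,0.04,0,0,-0.087],[0,0,0.04,0,0,0],[0,0,0.04,0,0,0],[0,0,0.03,0,0,0],[0,0,0,0,0,0]]], jaw=0.04)

```text
clock: 2.45
position: [0.5801, 0.0879, 0.1215]
ee_rot: [-0.237, -3.128, 0.002]
force: [0.0, 0.6, 0.6]
width: 0.435
gripper_force: 0.0
```

Run:
```python
from h import *
p,P,W=wrist("w2"); T=toolT(); print(T.round(3), arm.observe()["width"])
X,Y,Z=P[...,0],P[...,1],P[...,2]
m=(Z>.078)&(Z<.095)&(abs(X-.583)<.03)&(abs(Y-.087)<.03); print(m.sum(),rect(P[m]))
```

```text
[[-0.989  0.151 -0.002  0.581]
 [ 0.151  0.989 -0.     0.088]
 [ 0.002 -0.001 -1.     0.123]
 [ 0.     0.     0.     1.   ]] 0.435125146342076
1203 (array([583.3,  86.7]), array([13.8, 41.5]), 80.89)
```

View pics/w2.png

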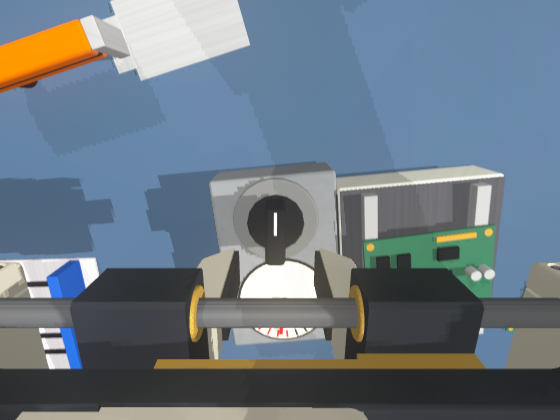

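The view shows the bar at (275,238) between the fingers, with the dial behind it. I'll go down and pinch.

arm_command(targets=[[[-0.002,-0.001,0.022,0,0,0],[0,0,0.021,0,0,0],[0,0,0,0,0,0]]])

```text
clock: 2.88
position: [0.584, 0.0866, 0.0812]
ee_rot: [-0.238, -3.132, 0.0]
force: [-0.4, -0.1, 0.5]
width: 0.436
gripper_force: 0.0
```

arm_command(targets=[[[0,0,0,0,0,0],[0,0,0,0,0,0],[0,0,0,0,0,0],[0,0,0,0,0,-0.11],[0,0,0,0,0,-0.12],[0,0,0,0,0,-0.12],[0,0,0,0,0,-0.12],[0,0,0,0,0,-0.12],[0,0,0,0,0,-0.12],[0,0,0,0,0,0]]], jaw=0.0, newtons=20)

```text
clock: 4.12
position: [0.5842, 0.0863, 0.0811]
ee_rot: [-0.864, 3.02, 0.0]
force: [0.2, 0.3, 1.1]
width: 0.004
gripper_force: 0.0
```

Run:
```python
from h import *
im=arm.get_image("scene"); print(needle(im["pixels"],cloud(im),(.583,.087),-.053)); print(toolT().round(3),arm.observe()["joints"].round(2))
im=arm.get_image("top"); print(needle(im["pixels"],cloud(im),(.583,.087),-.053))
```

```text
{'red': (np.int64(9), np.float64(-0.203), array([ 0.0188, -0.0049])), 'green': (np.int64(9), np.float64(0.787), array([0.0234, 0.0211])), 'white': array([-0.0018, -0.0019]), 'needle': np.float64(2.203)}
[[-0.85  -0.527  0.     0.584]
 [-0.527  0.85   0.     0.086]
 [-0.     0.    -1.     0.081]
 [ 0.     0.     0.     1.   ]] [-0.3   0.52  0.09  1.81 -0.06  0.82  1.95]
{'red': (np.int64(0), np.float64(nan), array([nan, nan])), 'green': (np.int64(0), np.float64(nan), array([nan, nan])), 'white': array([nan, nan]), 'needle': np.float64(nan)}h.py:27: RuntimeWarning: Mean of empty slice.
  f=lambda m:(m.sum(),np.round(np.arctan2(*q[m].mean(0)[::-1])-yaw,3),np.round(q[m].mean(0),4))
  ret = um.true_divide(
h.py:29: RuntimeWarning: Mean of empty slice.
  return dict(red=f(red),green=f(gr),white=np.round(q[wh].mean(0),4),needle=2-f(red)[1])
```

Width ≈ 0, so the pinch closed on nothing. I'll look before going on.

Run:
```python
from h import *
p,P,W=wrist("w3"); s=np.load("pics/w3.npz"); print(s["K"].round(1),arm.observe()["width"],arm.observe()["gripper_force"])
im=arm.get_image("scene"); c=cv2.resize(im["pixels"][190:270,265:345,::-1],None,fx=5,fy=5,interpolation=cv2.INTER_CUBIC)
w=cv2.imread("pics/w3.png"); cv2.imwrite("pics/w3b.png",np.hstack([cv2.resize(c,(400,400)),cv2.resize(w[150:420,130:400],(400,400))]))
```

```text
[327.7 327.7 276.5 209.8] 0.00043893634481833324 0.0
```

View pics/w3b.png

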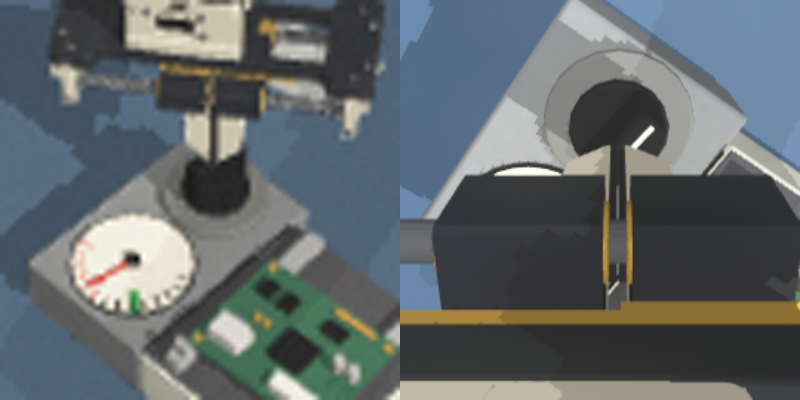

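The wrist crop shows the closed fingertips at (617,150) with the bar's white line at (645,135). In the scene crop the tips seem to end near the knob's top. I'll check the fingertip and bar positions from depth.

Run:
```python
from h import *
d=np.load("pics/w3.npz"); P=d["P"]; T=toolT(); L=(P-T[:3,3])@T[:3,:3]   # tool coords
np.set_printoptions(suppress=True,linewidth=200)
for v in range(228,300,6): print(v,[ (L[v,u]*1000).round(0).astype(int).tolist() for u in(262,270,276,283,292)])
X,Y,Z=P[...,0],P[...,1],P[...,2]
m=(Z>.078)&(Z<.095)&(abs(X-.583)<.03)&(abs(Y-.087)<.03); print("bar",m.sum(),rect(P[m]))
s=arm.get_image("scene"); Q=cloud(s)
M=(abs(Q[...,0]-.583)<.04)&(abs(Q[...,1]-.087)<.04)&(Q[...,2]>.05)&(Q[...,2]<.2)
for lo in np.arange(.05,.14,.01):
    k=M&(Q[...,2]>=lo)&(Q[...,2]<lo+.01); print(round(lo,2),k.sum(),Q[k].mean(0).round(3) if k.any() else "", s["pixels"][k].mean(0).round() if k.any() else "")
```

```text
228 [[7, -10, 24], [7, -5, 24], [10, -1, 16], [15, 3, 3], [18, 8, -6]]
234 [[3, -10, 24], [6, -5, 18], [10, -1, 6], [14, 3, -4], [15, 8, -7]]
240 [[-1, -10, 23], [6, -4, 7], [10, -1, -2], [11, 3, -6], [11, 8, -5]]
246 [[0, -9, 12], [6, -4, -1], [8, -1, -6], [7, 3, -5], [9, 8, -7]]
252 [[10, -8, -18], [10, -4, -19], [9, -1, -16], [10, 3, -18], [10, 7, -18]]
258 [[10, -8, -25], [10, -4, -25], [9, -1, -22], [10, 3, -25], [10, 7, -26]]
264 [[10, -7, -32], [10, -4, -31], [8, -1, -28], [9, 3, -30], [10, 7, -32]]
270 [[35, -5, -85], [10, -3, -38], [8, -1, -34], [10, 2, -38], [35, 4, -86]]
276 [[35, -5, -88], [10, -3, -43], [8, -1, -40], [10, 2, -42], [35, 4, -89]]
282 [[36, -4, -93], [10, -3, -48], [6, -1, -41], [10, 2, -49], [35, 4, -91]]
288 [[35, -4, -95], [33, -2, -92], [3, -1, -41], [34, 1, -92], [36, 3, -96]]
294 [[35, -4, -98], [33, -2, -94], [0, -1, -42], [32, 1, -93], [35, 3, -98]]
bar 814 (array([574.7,  86.3]), array([15.1, 25.5]), 68.82)
0.05 106 [0.59  0.096 0.054] [84. 84. 81.]
0.06 38 [0.592 0.094 0.065] [38. 37. 38.]
0.07 20 [0.588 0.092 0.075] [38. 38. 39.]
0.08 33 [0.594 0.089 0.085] [50. 49. 48.]
0.09 9 [0.592 0.091 0.095] [109. 106.  98.]
0.1 22 [0.594 0.093 0.107] [166. 162. 144.]
0.11 22 [0.595 0.092 0.116] [180. 175. 156.]
0.12 25 [0.594 0.093 0.126] [192. 186. 165.]
0.13 15 [0.594 0.094 0.134] [163. 159. 142.]
```

Run:
```python
from cell import arm
print(arm.tip_reach,[a for a in dir(arm) if a[0]!='_'])
```

```text
0.019 ['PlanningError', 'get_image', 'observe', 'sign_off', 'tip_reach']
```

Run:
```python
from h import *
for n,pos,rv in(("w1",[.5149,.2078,.3441],[-.374,-3.119,0]),("w2",[.581,.088,.123],[-.237,-3.128,.002])):
    d=np.load(f"pics/{n}.npz"); r=R.from_rotvec(rv).as_matrix(); L=(d["P"]-pos)@r
    m=(abs(L[...,0])<.013)&(abs(L[...,1])<.07)&(L[...,2]<.03)&(L[...,2]>-.1)
    for a,b in((-.07,0),(0,.07)):
        k=m&(L[...,1]>a)&(L[...,1]<b); print(n,k.sum(),(np.percentile(L[k],[1,50,99],axis=0)*1000).round(0).tolist())
```

```text
w1 4403 [[-11.0, -62.0, -95.0], [8.0, -48.0, -53.0], [13.0, -45.0, -14.0]]
w1 3942 [[-10.0, 46.0, -91.0], [9.0, 49.0, -50.0], [12.0, 63.0, -14.0]]
w2 2308 [[-9.0, -35.0, -88.0], [10.0, -22.0, -43.0], [12.0, -20.0, -12.0]]
w2 2306 [[-10.0, 20.0, -89.0], [10.0, 23.0, -43.0], [12.0, 36.0, -13.0]]
```

The depth shows the real fingertips about 13 mm *behind* the reported TCP, where the text says 19 mm ahead. So the tips closed just above the bar (z ≈ 0.095 against a top of 0.087). I'll correct for this: the true grasp point is at reported z + 32 mm. Next: turn back, go down to reported z ≈ 0.050 and pinch again.

arm_command(targets=[[[0,0,0,0,0,0.12],[0,0,0,0,0,0.12],[0,0,0,0,0,0.12],[0,0,0,0,0,0.12],[0,0,0,0,0,0.12],[0,0,0,0,0,0.11],[0,0,0,0,0,0],[0,0,0.016,0,0,0],[0,0,0.015,0,0,0],[0,0,0,0,0,0]]], jaw=0.04)

```text
clock: 5.62
position: [0.5827, 0.0861, 0.0479]
ee_rot: [-0.237, -3.129, 0.002]
force: [-0.5, 0.1, -0.1]
width: 0.434
gripper_force: 0.0
```

arm_command(targets=[[[0,0,0,0,0,0],[0,0,0,0,0,0],[0,0,0,0,0,0],[0,0,0,0,0,0]]], jaw=0.0, newtons=20)

```text
clock: 6.12
position: [0.5843, 0.0861, 0.0502]
ee_rot: [0.239, 3.132, -0.0]
force: [-0.4, -1.8, 2.0]
width: 0.154
gripper_force: 20.0
```

Width 0.154 ≈ 14 mm with a 20 N grip force: the bar is held. Now the turn.

arm_command(targets=[[[0,0,0,0,0,-0.11],[0,0,0,0,0,-0.12],[0,0,0,0,0,-0.12],[0,0,0,0,0,-0.12],[0,0,0,0,0,-0.12],[0,0,0,0,0,-0.12],[0,0,0,0,0,0],[0,0,0,0,0,0]]])

```text
clock: 7.12
position: [0.5842, 0.0869, 0.0502]
ee_rot: [-0.861, 3.021, 0.001]
force: [-1.2, 1.3, 4.3]
width: 0.149
gripper_force: 20.0
```

Run:
```python
from h import *
im=arm.get_image("scene"); print(needle(im["pixels"],cloud(im),(.583,.087),-.053)); print(arm.observe()["width"])
```

```text
{'red': (np.int64(6), np.float64(0.832), array([0.013 , 0.0129])), 'green': (np.int64(7), np.float64(0.77), array([0.0231, 0.0202])), 'white': array([-0.0018, -0.0022]), 'needle': np.float64(1.1680000000000001)}
0.15362133592946695
```

The needle reads about 1.17–1.2, on the mark (green measures 0.77, needle heading 0.83). Now I'll release, lift and turn towards the spatula.

arm_command(targets=[[[0,0,0,0,0,0],[0,0,0,0,0,0],[0,0,0,0,0,0],[0,0,-0.03,0,0,0],[0,0,-0.05,0,0,0],[0,0,-0.05,0,0,0.165],[0,0,-0.04,0,0,0.165],[0,0,0,0,0,0.165],[0,0,0,0,0,0.165],[0,0,0,0,0,0.165]]], jaw=0.045)

```text
clock: 8.43
position: [0.584, 0.0864, 0.2198]
ee_rot: [0.427, 3.112, 0.0]
force: [0.0, -0.4, 0.8]
width: 0.489
gripper_force: 0.0
```

arm_command(targets=[[[0,0,0,0,0,0.165],[0,0,0,0,0,0.165],[0,0,0,0,0,0.165],[0,0,0,0,0,0.165],[0,0,0,0,0,0.165],[0,0,0,0,0,0.165],[0,0,0,0,0,0.165],[-0.04,-0.05,0,0,0,0],[-0.045,-0.055,0,0,0,0],[-0.04,-0.055,0,0,0,0]]])

```text
clock: 9.68
position: [0.4538, -0.0511, 0.2197]
ee_rot: [2.05, 2.38, -0.0]
force: [0.8, -1.3, 1.3]
width: 0.492
gripper_force: 0.0
```

arm_command(targets=[[[0,0,0,0,0,0],[0,0,0,0,0,0]]])

```text
clock: 9.93
position: [0.4557, -0.0491, 0.2202]
ee_rot: [2.05, 2.38, 0.002]
force: [-0.0, 0.8, -0.8]
width: 0.491
gripper_force: 0.0
```

```bash
cat >> h.py <<'E'
def spat(rgb,P):
    hsv=cv2.cvtColor(rgb,cv2.COLOR_RGB2HSV); Z=P[...,2]
    o=(cv2.inRange(hsv,(5,170,120),(18,255,255))>0); return o
E
python3 - <<'E'
from h import *
im=arm.get_image("scene"); print(needle(im["pixels"],cloud(im),(.583,.087),-.053))
im=arm.get_image("top"); print(needle(im["pixels"],cloud(im),(.583,.087),-.053))
p,P,W=wrist("w4"); T=toolT(); print(T.round(3), arm.observe()["joints"].round(2))
o=spat(p,P)&(abs(P[...,2]-.045)<.006)&(abs(P[...,0]-.44)<.08)&(abs(P[...,1]+.07)<.09); pts=P[o]; print(o.sum(),pts[:,2].mean(),rect(pts))
hs=cv2.cvtColor(p,cv2.COLOR_RGB2HSV); b=(abs(P[...,2]-.002)<.005)&(hs[...,1]<60)&(abs(P[...,0]-.43)<.06)&(abs(P[...,1]-.035)<.07); print("blade",b.sum(),rect(P[b]))
E
```

```text
{'red': (np.int64(6), np.float64(0.829), array([0.0135, 0.0133])), 'green': (np.int64(7), np.float64(0.77), array([0.0236, 0.0206])), 'white': array([-0.0018, -0.0022]), 'needle': np.float64(1.171)}
{'red': (np.int64(10), np.float64(0.731), array([0.0119, 0.0096])), 'green': (np.int64(7), np.float64(0.798), array([0.0249, 0.0229])), 'white': array([-0.0017, -0.0004]), 'needle': np.float64(1.2690000000000001)}
[[-0.15   0.989  0.     0.456]
 [ 0.989  0.15  -0.    -0.049]
 [-0.     0.    -1.     0.22 ]
 [ 0.     0.     0.     1.   ]] [-0.54  0.16  0.61  1.99 -0.11  1.03  0.27]
1592 0.04437799901233219 (array([440.5, -68.8]), array([21.4, 93.5]), 7.21)
blade 5023 (array([427.4,  23.3]), array([ 61. , 120.3]), 7.99)
```

Needle reads 1.17 (scene) and 1.27 (top): on the mark. The handle is centred at (0.4405, −0.0688) with its top at 44 mm, as described. Down to the grip.

arm_command(targets=[[[-0.006,-0.017,0.03,0,0,0.02],[0,0,0.05,0,0,0],[0,0,0.05,0,0,0],[0,0,0.04,0,0,0],[0,0,0.025,0,0,0],[0,0,0.022,0,0,0],[0,0,0,0,0,0],[0,0,0,0,0,0]]])

```text
clock: 11.08
position: [0.4398, -0.0579, 0.0031]
ee_rot: [2.073, 2.36, 0.0]
force: [0.7, 0.4, 0.3]
width: 0.489
gripper_force: 0.0
```

arm_command(targets=[[[0,0,0,0,0,0],[0,0,0,0,0,0],[0,0,0,0,0,0],[0,0,0,0,0,0]]], jaw=0.0, newtons=50)

```text
clock: 11.58
position: [0.4392, -0.0579, 0.0032]
ee_rot: [-2.073, -2.36, -0.001]
force: [-2.8, -0.3, 7.3]
width: 0.234
gripper_force: 49.9
```

Handle held (21.5 mm). Lift and turn the blade to the preheater's heading.

arm_command(targets=[[[0,0,-0.02,0,0,0],[0,0,-0.04,0,0,0],[0,0,-0.04,0,0,0],[0,0,-0.04,0,0,0],[0,0,0,0,0,0.125],[0,0,0,0,0,0.125],[0,0,0,0,0,0.125],[0,0,0,0,0,0.125],[0,0,0,0,0,0.125],[0,0,0,0,0,0.125]]])

```text
clock: 12.82
position: [0.4389, -0.0579, 0.1428]
ee_rot: [-2.797, -1.43, 0.0]
force: [0.5, -0.5, -1.3]
width: 0.237
gripper_force: 49.9
```

arm_command(targets=[[[0,0,0,0,0,0.125],[0,0,0,0,0,0.125],[0,0,0,0,0,0.125],[0,0,0,0,0,0.125],[0,0,0,0,0,0.125],[0,0,0,0,0,0.125],[0,0,0,0,0,0.125],[0,0,0,0,0,0.125],[0,0,0,0,0,0],[0,0,0,0,0,0]]])

```text
clock: 14.08
position: [0.4391, -0.058, 0.1428]
ee_rot: [-3.141, 0.074, 0.0]
force: [0.4, -0.5, -2.0]
width: 0.235
gripper_force: 49.9
```

Run:
```python
from h import *
p,P,W=wrist("w5"); T=toolT(); print(T.round(3), arm.observe()["joints"].round(2), arm.observe()["width"])
```

```text
[[ 0.999 -0.048 -0.     0.439]
 [-0.048 -0.999  0.    -0.058]
 [-0.    -0.    -1.     0.143]
 [ 0.     0.     0.     1.   ]] [-0.83  0.35  1.1   2.14 -0.42  0.88 -1.1 ] 0.23484659315383566
```

View pics/w5.png

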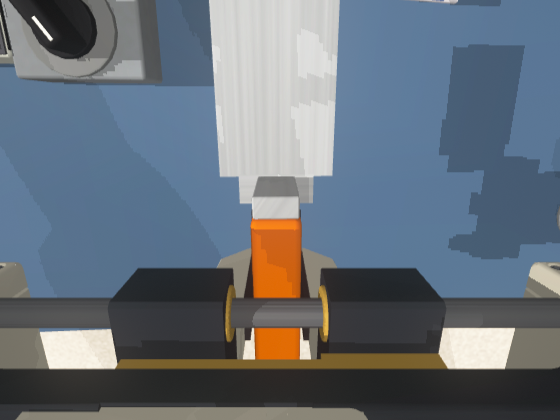

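The wrist view shows the handle between the fingers at (275,290), with the blade running up from (275,175) and its tip out of view. I'll fit the blade's plane and axis in the tool frame.

```bash
cat >> h.py <<'E'
def blade(rgb,P,T):
    """blade in tool frame: plane slope along x,y, edge lines y(x), back edge x"""
    L=(P-T[:3,3])@T[:3,:3]; hs=cv2.cvtColor(rgb,cv2.COLOR_RGB2HSV)
    m=(hs[...,1]<50)&(abs(L[...,2]-.002)<.012)&(L[...,0]>.047)&(L[...,0]<.142)&(abs(L[...,1])<.045); q=L[m]
    A=np.c_[q[:,:2],np.ones(len(q))]; c=np.linalg.lstsq(A,q[:,2],rcond=None)[0]
    xs=np.arange(.055,min(.135,np.percentile(q[:,0],99)),.005); lo=[np.percentile(q[abs(q[:,0]-x)<.0025,1],1) for x in xs]; hi=[np.percentile(q[abs(q[:,0]-x)<.0025,1],99) for x in xs]
    mid=np.polyfit(xs,(np.array(lo)+hi)/2,1)
    return dict(n=len(q),plane=c.round(4),xr=np.percentile(q[:,0],[.5,99.5]).round(4),mid=mid.round(4),w=round(float(np.mean(np.array(hi)-lo)),4))
E
python3 - <<'E'
from h import *
d=np.load("pics/w5.npz"); T=toolT(); print(blade(d["rgb"],d["P"],T))
L=(d["P"]-T[:3,3])@T[:3,:3]; o=spat(d["rgb"],d["P"])&(L[...,0]>-.05); o[:200]=0; o[370:]=0; print("handle front x",L[o][:,0].max(),"top z",np.median(L[o][:,2]),"y",np.percentile(L[o&(L[...,0]>.015)][:,1],[2,98]))
E
```

```text
{'n': 21562, 'plane': array([0.0051, 0.0001, 0.0012]), 'xr': array([0.0477, 0.1293]), 'mid': array([-0.0095, -0.0003]), 'w': 0.0587}
handle front x 0.08284184818555643 top z -0.04126737535002128 y [-0.01075595  0.00961839]
```

Run:
```python
from h import *
o=np.array([.639,.199]);yaw=-.053
Rm=np.array([[np.cos(yaw),-np.sin(yaw)],[np.sin(yaw),np.cos(yaw)]])
for n in("w2","w1"):
    d=np.load(f"pics/{n}.npz"); P=d["P"]; q=(P[...,:2]-o)@Rm*1000; Z=P[...,2]; hs=cv2.cvtColor(d["rgb"],cv2.COLOR_RGB2HSV)
    k=(abs(Z-.0555)<.004)&(q[...,0]>-66)&(q[...,0]<-35)&(abs(q[...,1])<60)
    for a,b in((-60,-20),(20,60)):
        y=q[...,1][k&(q[...,1]>a)&(q[...,1]<b)]; print(n,len(y),np.percentile(y,[3,50,97]).round(1), "z",np.median(Z[k&(q[...,1]>a)&(q[...,1]<b)]).round(4), "xmin",np.percentile(q[...,0][k&(q[...,1]>a)&(q[...,1]<b)],2).round(1))
    pl=(abs(Z-.045)<.004)&(q[...,0]>-60)&(q[...,0]<-35)&(abs(q[...,1])<30); print("plate z",np.median(Z[pl]).round(4))
    g=(hs[...,0]>50)&(hs[...,0]<85)&(hs[...,1]>80)&(abs(Z-.058)<.004)&(abs(q[...,0])<70)&(abs(q[...,1])<70); print("board xmin,y",np.percentile(q[g],[1,99],axis=0).round(1).tolist())
im=np.load("pics/top0.npy",allow_pickle=True).item(); P=cloud(im); hs=cv2.cvtColor(im["pixels"],cv2.COLOR_RGB2HSV)
# rack rails (blue, saturated bright) from top
b=(hs[...,0]>105)&(hs[...,0]<125)&(hs[...,1]>180)&(hs[...,2]>110); v,u=np.mgrid[:420,:560]; b&=(u>290)&(u<370)&(v>150)&(v<225)
for a,c in((290,336),(336,370)):
    k=b&(u>=a)&(u<c)&(abs(P[...,2]-.042)<.008); x=P[k]; print("rail",k.sum(),rect(x),np.median(x[:,2]).round(4)); dd=x[:,:2]-x[:,:2].mean(0); print(np.linalg.svd(dd)[2][0],x[:,:2].mean(0))
```

```text
w2 527 [-47.4 -42.6 -37.4] z 0.0545 xmin -63.7
w2 586 [36.3 40.9 46.4] z 0.0546 xmin -63.4
plate z 0.0447
board xmin,y [[-31.0, -47.8], [28.6, 51.5]]
w1 132 [-46.9 -42.  -37.2] z 0.0544 xmin -63.9
w1 132 [37.2 41.9 46.6] z 0.0544 xmin -63.9
plate z 0.0445
board xmin,y [[-24.9, -46.7], [47.4, 46.3]]
rail 144 (array([ 672.6, -119.6]), array([  9.7, 130.1]), 83.28) 0.0405
[-0.99267674  0.12080105] [ 0.67228722 -0.11853768]
rail 147 (array([ 661.3, -201.6]), array([  8.6, 127.5]), 82.24) 0.0404
[-0.99244605  0.12268189] [ 0.66267038 -0.20175967]
```

The preheater pose (0.639, 0.199, yaw −0.053) matches both rails to within 1 mm, with rail tops at 54.5 mm. The rack is at (0.667, −0.1605), yaw −0.1225, tops at 40.4 mm. Moving to the pre-insert pose.

arm_command(targets=[[[0,0,0,0,0,0.0145],[-0.006,-0.033,0,0,0,0],[-0.0065,-0.033,0,0,0,0],[-0.0065,-0.033,0,0,0,0],[-0.0065,-0.034,0,0,0,0],[-0.0065,-0.034,0,0,0,0],[-0.0065,-0.033,0,0,0,0],[-0.0065,-0.033,0,0,0,0],[-0.0065,-0.033,0,0,0,0],[0,0,0,0,0,0]]])

```text
clock: 15.38
position: [0.4046, 0.2132, 0.1426]
ee_rot: [3.14, -0.094, -0.0]
force: [-0.4, -0.3, -1.1]
width: 0.231
gripper_force: 49.9
```

Run:
```python
from h import *
p,P,W=wrist("w6"); T=toolT(); print(T.round(4), arm.observe()["joints"].round(2)); print(blade(p,P,T))
t=np.array([.639-.235*np.cos(.053),.199+.235*np.sin(.053)]); print("err tool",(T[:2,:2].T@(t-T[:2,3])).round(4))
```

```text
[[ 9.981e-01 -6.210e-02  0.000e+00  4.048e-01]
 [-6.210e-02 -9.981e-01 -5.000e-04  2.115e-01]
 [ 1.000e-04  5.000e-04 -1.000e+00  1.427e-01]
 [ 0.000e+00  0.000e+00  0.000e+00  1.000e+00]] [-1.45  0.41  1.15  2.11 -0.48  0.91 -1.66]
{'n': 21532, 'plane': array([0.0049, 0.0006, 0.0013]), 'xr': array([0.0474, 0.129 ]), 'mid': array([-0.0102, -0.002 ]), 'w': 0.0587}
err tool [-0.0005  0.0001]
```

arm_command(targets=[[[0,0.001,0.03,0,0,0],[0,0,0.03,0,0,0],[0,0,0.03,0,0,0],[0,0,0,0,0,0],[0,0,0,0,0,0]]])

```text
clock: 16.05
position: [0.4057, 0.2091, 0.0537]
ee_rot: [-3.14, 0.104, -0.001]
force: [0.1, -0.1, -0.7]
width: 0.238
gripper_force: 49.9
```

Run:
```python
from h import *
im=arm.get_image("scene"); T=toolT(); print(T.round(4), arm.observe()["joints"].round(2))
P=cloud(im); q=P; 
c=im["pixels"][150:300,250:400,::-1]; a=cv2.resize(c,(400,400),interpolation=cv2.INTER_CUBIC)
im2=arm.get_image("top"); b=cv2.resize(im2["pixels"][150:300,150:300,::-1],(400,400),interpolation=cv2.INTER_CUBIC); cv2.imwrite("pics/pre.png",np.hstack([a,b]))
yaw=-.053;Rm=np.array([[np.cos(yaw),-np.sin(yaw)],[np.sin(yaw),np.cos(yaw)]])
Q=cloud(im2); ql=(Q[...,:2]-[.639,.199])@Rm; hs=cv2.cvtColor(im2["pixels"],cv2.COLOR_RGB2HSV)
for nm,QQ,I in(("top",Q,im2),("scene",P,im)):
    ql=(QQ[...,:2]-[.639,.199])@Rm; hs=cv2.cvtColor(I["pixels"],cv2.COLOR_RGB2HSV)
    m=(abs(QQ[...,2]-.051)<.012)&(ql[...,0]>-.13)&(ql[...,0]<-.078)&(abs(ql[...,1])<.06)&(hs[...,1]<60)
    print(nm,m.sum(),(np.percentile(np.c_[ql[m],QQ[m][:,2]],[3,50,97],axis=0)*1000).round(1).tolist() if m.any() else "")
```

```text
[[ 9.979e-01 -6.550e-02  1.300e-03  4.058e-01]
 [-6.550e-02 -9.979e-01  9.000e-04  2.096e-01]
 [ 1.300e-03 -1.000e-03 -1.000e+00  5.390e-02]
 [ 0.000e+00  0.000e+00  0.000e+00  1.000e+00]] [-1.27  0.54  0.94  2.2  -0.68  0.72 -1.49]
top 355 [[-128.9, -29.7, 49.8], [-111.0, -1.5, 54.1], [-92.9, 26.9, 59.1]]
scene 199 [[-128.1, -29.2, 48.8], [-109.4, -0.6, 53.2], [-91.6, 26.9, 57.3]]
```

Both cameras put the blade at plate y ≈ −29..27 mm with its tip at −92 mm: centred to 1 mm. By the wrist calibration the blade spans z ≈ 49–52 mm. Sliding in.

arm_command(targets=[[[0.01,-0.001,0.001,0,0,0],[0.015,0,0,0,0,0],[0.015,0,0,0,0,0],[0.015,0,0,0,0,0],[0,0,0,0,0,0],[0,0,0,0,0,0]]])

```text
clock: 16.9
position: [0.4595, 0.2069, 0.0516]
ee_rot: [3.14, -0.102, -0.001]
force: [0.2, -0.2, -1.5]
width: 0.236
gripper_force: 49.9
```

Run:
```python
from h import *
T=toolT(); s=arm.observe(); print(T[:3,3].round(4),T[:2,0].round(4),s["force"].round(1),s["joints"].round(2))
yaw=-.053;Rm=np.array([[np.cos(yaw),-np.sin(yaw)],[np.sin(yaw),np.cos(yaw)]])
print("plate frame TCP",((T[:2,3]-[.639,.199])@Rm).round(4))
im=arm.get_image("scene");QQ=cloud(im);ql=(QQ[...,:2]-[.639,.199])@Rm; hs=cv2.cvtColor(im["pixels"],cv2.COLOR_RGB2HSV)
m=(abs(QQ[...,2]-.051)<.012)&(ql[...,0]>-.11)&(ql[...,0]<-.075)&(abs(ql[...,1])<.06)&(hs[...,1]<60); print(m.sum(),(np.percentile(np.c_[ql[m],QQ[m][:,2]],[3,50,97],axis=0)*1000).round(1).tolist())
g=(hs[...,0]>50)&(hs[...,0]<85)&(hs[...,1]>80)&(abs(QQ[...,2]-.058)<.006)&(abs(ql[...,0])<.07)&(abs(ql[...,1])<.07); print("board",(np.percentile(ql[g],[1,99],axis=0)*1000).round(1).tolist())
```

```text
[0.4595 0.2069 0.0516] [ 0.9979 -0.0652] [ 0.2 -0.2 -1.5] [-1.16  0.6   0.91  2.09 -0.69  0.78 -1.45]
plate frame TCP [-0.1797 -0.0016]
180 [[-109.0, -29.9, 46.5], [-92.6, -0.7, 50.9], [-76.8, 27.3, 54.7]]
board [[-28.9, -45.7], [48.8, 52.6]]
```

arm_command(targets=[[[0.015,-0.001,0,0,0,0],[0.015,0,0,0,0,0],[0.015,0,0,0,0,0],[0.015,0,0,0,0,0],[0.015,0,0,0,0,0],[0.014,0,0,0,0,0],[0,0,0,0,0,0],[0,0,0,0,0,0]]])

```text
clock: 17.95
position: [0.5483, 0.2024, 0.0516]
ee_rot: [3.14, -0.102, -0.001]
force: [0.2, 0.3, -2.2]
width: 0.234
gripper_force: 49.9
```

```bash
cat >> h.py <<'E'
def boardpose(rgb,QQ,o,yaw,z,tol=.006):
    Rm=np.array([[np.cos(yaw),-np.sin(yaw)],[np.sin(yaw),np.cos(yaw)]]); ql=(QQ[...,:2]-o)@Rm; hs=cv2.cvtColor(rgb,cv2.COLOR_RGB2HSV)
    g=(hs[...,0]>50)&(hs[...,0]<85)&(hs[...,1]>80)&(abs(QQ[...,2]-z)<tol)&(abs(ql[...,0])<.1)&(abs(ql[...,1])<.1)
    g=cv2.morphologyEx(g.astype(np.uint8),cv2.MORPH_OPEN,np.ones((2,2)))>0
    q=ql[g]*1000; A=np.c_[ql[g],np.ones(g.sum())]; c=np.linalg.lstsq(A,QQ[g][:,2],rcond=None)[0]
    return g.sum(),np.percentile(q,[1,99],axis=0).round(1).tolist(),"rect",rect(q/1000),"plane",c.round(3)
E
python3 - <<'E'
from h import *
T=toolT(); s=arm.observe(); print(T[:3,3].round(4),T[:2,0].round(4),s["force"].round(1),s["joints"].round(2))
yaw=-.053;Rm=np.array([[np.cos(yaw),-np.sin(yaw)],[np.sin(yaw),np.cos(yaw)]])
print("plate frame TCP",((T[:2,3]-[.639,.199])@Rm).round(4))
im=arm.get_image("scene");print(boardpose(im["pixels"],cloud(im),[.639,.199],yaw,.058)); print(needle(im["pixels"],cloud(im),(.583,.087),-.053)["needle"])
im=arm.get_image("top");print(boardpose(im["pixels"],cloud(im),[.639,.199],yaw,.061))
E
```

```text
[0.5483 0.2024 0.0516] [ 0.9979 -0.0648] [ 0.2  0.3 -2.2] [-1.02  0.7   0.88  1.89 -0.7   0.89 -1.42]
plate frame TCP [-0.0908 -0.0015]
(np.int64(339), [[-27.0, -39.8], [50.2, 54.0]], 'rect', (array([295.7, 205.6]), array([799.4, 103. ]), 34.44), 'plane', array([1.219, 0.518, 0.045]))
1.183
(np.int64(416), [[-30.5, -47.8], [45.3, 10.3]], 'rect', (array([-88.6, -95.2]), array([366.6,  75.1]), 38.39), 'plane', array([-1.251, -1.699,  0.034]))
```

No contact force and the board is in place (front edge ≈ −28 mm, far edge ≈ 50 mm). Lifting slowly.

arm_command(targets=[[[0,0,-0.002,0,0,0],[0,0,-0.002,0,0,0],[0,0,-0.002,0,0,0],[0,0,-0.003,0,0,0],[0,0,-0.004,0,0,0],[0,0,-0.005,0,0,0],[0,0,-0.006,0,0,0],[0,0,-0.007,0,0,0],[0,0,-0.007,0,0,0],[0,0,0,0,0,0]]])

```text
clock: 19.3
position: [0.5493, 0.2025, 0.0905]
ee_rot: [-3.139, 0.102, -0.002]
force: [-0.5, -0.6, -2.4]
width: 0.235
gripper_force: 49.9
```

```bash
sed -i 's/np.ones((2,2))/np.ones((3,3))/' h.py
python3 - <<'E'
from h import *
T=toolT(); s=arm.observe(); print(T.round(4),s["force"].round(1),s["width"])
f=cv2.resize
im=arm.get_image("scene");print(boardpose(im["pixels"],cloud(im),[.639,.199],-.053,.095,.012))
p,P,W=wrist("w7"); L=(P-T[:3,3])@T[:3,:3]; T2=np.diag([1,1,1,1.]); print("tool frame",boardpose(p,L,[.1,0],0,-.003,.008)); print(blade(p,P,T))
c=f(im["pixels"][150:300,250:400,::-1],(400,400),interpolation=cv2.INTER_CUBIC); cv2.imwrite("pics/lift.png",np.hstack([c,f(p[...,::-1],(400,300))[:,:].copy() if 0 else f(p[...,::-1],(400,400))]))
E
```

```text
[[ 9.979e-01 -6.470e-02  1.100e-03  5.493e-01]
 [-6.470e-02 -9.979e-01  5.000e-04  2.025e-01]
 [ 1.100e-03 -6.000e-04 -1.000e+00  9.050e-02]
 [ 0.000e+00  0.000e+00  0.000e+00  1.000e+00]] [-0.5 -0.6 -2.4] 0.23548857091531336
(np.int64(274), [[-28.0, -42.6], [47.2, 49.9]], 'rect', (array([10.9,  2.7]), array([97.7, 78. ]), 89.34), 'plane', array([0.004, 0.006, 0.093]))
tool frame (np.int64(22156), [[-40.2, -53.8], [27.5, 45.1]], 'rect', (array([-4.6, -4.3]), array([100.6,  71.6]), 87.26), 'plane', array([ 0.004, -0.   , -0.001]))Traceback (most recent call last):
  File "<stdin>", line 5, in <module>
  File "h.py", line 38, in blade
    xs=np.arange(.055,min(.135,np.percentile(q[:,0],99)),.005); lo=[np.percentile(q[abs(q[:,0]-x)<.0025,1],1) for x in xs]; hi=[np.percentile(q[abs(q[:,0]-x)<.0025,1],99) for x in xs]
                                                                    ~~~~~~~~~~~~~^^^^^^^^^^^^^^^^^^^^^^^^^^^^
    return _quantile_unchecked(
        a, q, axis, out, overwrite_input, method, keepdims, weights)
    return _ureduce(a,
                    func=_quantile_ureduce_func,
    ...<5 lines>...
                    overwrite_input=overwrite_input,
                    method=method)
    r = func(a, **kwargs)
    result = _quantile(arr,
                       quantiles=q,
    ...<2 lines>...
                       out=out,
                       weights=wgt)
    slices_having_nans = np.isnan(arr[-1, ...])
                                  ~~~^^^^^^^^^
IndexError: index -1 is out of bounds for axis 0 with size 0
```

The board is on the blade and level (slope 0.004), with its centre at tool (0.0996, −0.0045) and its front edge 60 mm ahead of the grip. Raising to clear the knob, then carrying across.

arm_command(targets=[[[0,0,-0.004,0,0,0],[0,0,-0.008,0,0,0],[0,0,-0.012,0,0,0],[0,0,-0.013,0,0,0],[0,0,-0.012,0,0,0],[0,0,-0.008,0,0,0],[0,0,-0.003,0,0,0],[0,0,0,0,0,0]]])

```text
clock: 20.4
position: [0.5487, 0.2025, 0.1498]
ee_rot: [-3.14, 0.102, 0.0]
force: [-0.5, -0.5, -3.0]
width: 0.234
gripper_force: 49.9
```

arm_command(targets=[[[0.001,0.008,0,0,0,0],[0.002,0.018,0,0,0,0],[0.003,0.026,0,0,0,0],[0.0034,0.028,0,0,0,0],[0.0034,0.028,0,0,0,0],[0.003,0.026,0,0,0,0],[0.002,0.018,0,0,0,0],[0.001,0.008,0,0,0,0],[0,0,0,0,0,0]]])

```text
clock: 21.52
position: [0.5572, 0.0413, 0.1498]
ee_rot: [-3.14, 0.103, 0.0]
force: [-0.7, -0.0, -2.7]
width: 0.232
gripper_force: 49.9
```

arm_command(targets=[[[0.001,0.008,0,0,0,0],[0.002,0.018,0,0,0,0],[0.0033,0.028,0,0,0,0],[0.004,0.034,0,0,0,0],[0.004,0.034,0,0,0,0],[0.0038,0.032,0,0,0,0],[0.0026,0.022,0,0,0,0],[0.0012,0.01,0,0,0,0],[0.0005,0.004,0,0,0,0],[0,0,0,0,0,0]]])

```text
clock: 22.78
position: [0.5673, -0.1489, 0.1497]
ee_rot: [-3.14, 0.101, 0.0]
force: [-0.6, 0.6, -3.5]
width: 0.238
gripper_force: 49.9
```

arm_command(targets=[[[0,0,0,0,0,0.01],[0,0,0,0,0,0.019],[0,0,0,0,0,0.019],[0,0,0,0,0,0.019],[0,0,0,0,0,0.01],[0,0,0,0,0,0],[0,0,0,0,0,0]]])

```text
clock: 23.65
position: [0.5672, -0.1496, 0.1498]
ee_rot: [3.134, -0.222, 0.0]
force: [-0.7, 0.0, -2.3]
width: 0.233
gripper_force: 49.9
```

Run:
```python
from h import *
T=toolT(); s=arm.observe(); print(T.round(4),s["force"].round(1),s["width"],s["joints"].round(2))
p,P,W=wrist("w8"); L=(P-T[:3,3])@T[:3,:3]; print("tool frame",boardpose(p,L,[.1,0],0,-.003,.008))
o=[.667,-.1605]; im=arm.get_image("scene");print("rack frame",boardpose(im["pixels"],cloud(im),o,-.1225,.152,.015))
im=arm.get_image("top");print(boardpose(im["pixels"],cloud(im),o,-.1225,.155,.015))
```

```text
[[ 0.99   -0.1413  0.      0.5672]
 [-0.1413 -0.99   -0.     -0.1496]
 [ 0.      0.     -1.      0.1498]
 [ 0.      0.      0.      1.    ]] [-0.7  0.  -2.3] 0.23271404737458204 [-0.47  0.58  0.97  1.8  -0.55  1.05 -1.  ]
tool frame (np.int64(22201), [[-39.9, -53.9], [27.7, 45.0]], 'rect', (array([-4.3, -4.5]), array([100.7,  71.5]), 87.19), 'plane', array([ 0.003,  0.   , -0.001]))
rack frame (np.int64(185), [[-37.9, -45.6], [35.1, 50.3]], 'rect', (array([0.4, 1. ]), array([102.1,  75.4]), 86.8), 'plane', array([-0.001,  0.002,  0.152]))
(np.int64(162), [[-30.1, 18.9], [26.0, 51.0]], 'rect', (array([-2.4, 35.7]), array([32.9, 58.4]), 87.94), 'plane', array([ 0.   , -0.007,  0.152]))
```

The board didn't shift on the blade and sits over the rack centre to ~1 mm. Lowering.

arm_command(targets=[[[0,0,0.006,0,0,0],[0,0,0.012,0,0,0],[0,0,0.015,0,0,0],[0,0,0.016,0,0,0],[0,0,0.016,0,0,0],[0,0,0.013,0,0,0],[0,0,0.008,0,0,0],[0,0,0.005,0,0,0],[0,0,0.002,0,0,0],[0,0,0,0,0,0]]])

```text
clock: 25.05
position: [0.5674, -0.1496, 0.057]
ee_rot: [-3.134, 0.223, -0.001]
force: [0.9, -0.3, -3.1]
width: 0.241
gripper_force: 49.9
```

Run:
```python
from h import *
T=toolT(); s=arm.observe(); print(T.round(4),s["force"].round(1),s["joints"].round(2))
o=np.array([.667,-.1605]);yaw=-.1225; im=arm.get_image("scene");print("rack frame",boardpose(im["pixels"],cloud(im),o,yaw,.06,.012))
p,P,W=wrist("w9"); Rm=np.array([[np.cos(yaw),-np.sin(yaw)],[np.sin(yaw),np.cos(yaw)]]); q=(P[...,:2]-o)@Rm*1000; hs=cv2.cvtColor(p,cv2.COLOR_RGB2HSV)
b=(hs[...,0]>105)&(hs[...,0]<125)&(hs[...,1]>180)&(abs(P[...,2]-.04)<.006)&(abs(q[...,1])<65)&(abs(q[...,0])<80)
for a in(-1,1):
    k=b&(q[...,1]*a>20); print("rail",k.sum(),np.percentile(q[k],[3,50,97],axis=0).round(1).tolist() if k.any() else "",np.median(P[k][:,2]).round(4))
```

```text
[[ 9.900e-01 -1.413e-01  4.000e-04  5.674e-01]
 [-1.413e-01 -9.900e-01 -0.000e+00 -1.496e-01]
 [ 4.000e-04 -0.000e+00 -1.000e+00  5.700e-02]
 [ 0.000e+00  0.000e+00  0.000e+00  1.000e+00]] [ 0.9 -0.3 -3.1] [-0.39  0.69  0.86  1.88 -0.67  0.89 -0.91]
rack frame (np.int64(174), [[-36.9, -47.8], [35.9, 49.9]], 'rect', (array([-0.4,  1.2]), array([105.1,  74.1]), 88.53), 'plane', array([0.002, 0.016, 0.059]))
rail 578 [[-62.2, -48.1], [-52.1, -43.8], [-42.3, -39.5]] 0.0397
rail 499 [[-62.5, 35.7], [-53.4, 39.8], [-44.7, 44.2]] 0.0397
```

Rails centred within ~2 mm. Slow set-down.

arm_command(targets=[[[0,0,0.003,0,0,0],[0,0,0.003,0,0,0],[0,0,0.003,0,0,0],[0,0,0.002,0,0,0],[0,0,0.0015,0,0,0],[0,0,0.0015,0,0,0],[0,0,0.0015,0,0,0],[0,0,0.0015,0,0,0],[0,0,0.0015,0,0,0],[0,0,0.0015,0,0,0]]])

```text
clock: 26.4
position: [0.5674, -0.1495, 0.0368]
ee_rot: [-3.134, 0.223, -0.0]
force: [0.1, -0.0, -1.7]
width: 0.234
gripper_force: 49.9
```

arm_command(targets=[[[0,0,0.002,0,0,0],[0,0,0.002,0,0,0],[0,0,0.002,0,0,0],[0,0,0.002,0,0,0],[0,0,0.003,0,0,0],[0,0,0.002,0,0,0],[0,0,0,0,0,0],[0,0,0,0,0,0]]])

```text
clock: 27.4
position: [0.5673, -0.1496, 0.0238]
ee_rot: [-3.134, 0.223, -0.0]
force: [0.1, -1.0, -1.8]
width: 0.233
gripper_force: 49.9
```

Run:
```python
from h import *
T=toolT(); s=arm.observe(); print(T.round(4),s["force"].round(1),s["width"])
o=np.array([.667,-.1605]);yaw=-.1225; im=arm.get_image("scene");print("rack frame",boardpose(im["pixels"],cloud(im),o,yaw,.044,.008))
p,P,W=wrist("w10"); print("w",boardpose(p,P,o,yaw,.043,.006)); L=(P-T[:3,3])@T[:3,:3]; print("board in tool",boardpose(p,L,[.1,0],0,-.02,.008))
```

```text
[[ 0.9899 -0.1414  0.      0.5673]
 [-0.1414 -0.9899  0.     -0.1496]
 [ 0.     -0.     -1.      0.0238]
 [ 0.      0.      0.      1.    ]] [ 0.1 -1.  -1.8] 0.2333296611509922
rack frame (np.int64(147), [[-38.9, -40.8], [35.9, 51.3]], 'rect', (array([-1.7,  3.5]), array([77.1, 97.3]), 3.53), 'plane', array([ 0.004, -0.005,  0.044]))
w (np.int64(26641), [[-39.7, -48.0], [23.3, 50.4]], 'rect', (array([-7.1,  1.3]), array([ 66.4, 101. ]), 1.45), 'plane', array([-0.   ,  0.001,  0.043]))
board in tool (np.int64(26641), [[-39.8, -53.7], [23.3, 44.9]], 'rect', (array([-6.9, -4.4]), array([101. ,  66.4]), 87.44), 'plane', array([ 0.   ,  0.001, -0.019]))
```

The board rests flat on the rails (underside ≈ 40 mm, within ~2–4 mm of centre, yaw error ~0.03), and the blade is 17 mm below it. Withdrawing along the channel.

arm_command(targets=[[[-0.006,0,0,0,0,0],[-0.014,0,0,0,0,0],[-0.02,0.001,0,0,0,0],[-0.02,0,0,0,0,0],[-0.02,0.001,0,0,0,0],[-0.02,0,0,0,0,0],[-0.02,0,0,0,0,0],[-0.02,0,0,0,0,0],[-0.015,0,0,0,0,0],[0,0,0,0,0,0]]])

```text
clock: 28.75
position: [0.4122, -0.1291, 0.0239]
ee_rot: [-3.133, 0.224, 0.001]
force: [0.2, -0.2, -1.3]
width: 0.233
gripper_force: 49.9
```

arm_command(targets=[[[0,0,0.006,0,0,0],[0,0,0.006,0,0,0],[0,0,0.004,0,0,0],[0,0,0.002,0,0,0],[0,0,0.001,0,0,0],[0,0,0.001,0,0,0],[0,0,0,0,0,0],[0,0,0,0,0,0]]])

```text
clock: 29.75
position: [0.4136, -0.1296, 0.0039]
ee_rot: [-3.134, 0.223, -0.0]
force: [-0.7, 0.1, -1.5]
width: 0.237
gripper_force: 49.9
```

arm_command(targets=[[[0,0,0.0007,0,0,0],[0,0,0,0,0,0],[0,0,0,0,0,0]]])

```text
clock: 30.12
position: [0.4136, -0.1296, 0.0032]
ee_rot: [-3.133, 0.223, -0.0]
force: [-1.4, 0.4, 3.4]
width: 0.236
gripper_force: 49.9
```

arm_command(targets=[[[0,0,0,0,0,0],[0,0,0,0,0,0],[0,0,0,0,0,0],[0,0,0,0,0,0],[0,0,-0.02,0,0,0],[0,0,-0.04,0,0,0],[0,0,-0.05,0,0,0],[0,0,-0.05,0,0,0],[0,0,-0.03,0,0,0],[0,0,0,0,0,0]]], jaw=0.045)

```text
clock: 31.38
position: [0.4149, -0.1296, 0.1947]
ee_rot: [-3.133, 0.221, -0.006]
force: [-0.1, 0.6, -0.8]
width: 0.489
gripper_force: 0.0
```

arm_command(targets=[[[-0.01,0,-0.03,0,0,0],[0,0,-0.03,0,0,0],[0,0,0,0,0,0],[0,0,0,0,0,0]]])

```text
clock: 31.88
position: [0.4031, -0.1275, 0.2522]
ee_rot: [-3.133, 0.221, 0.002]
force: [0.2, 1.2, -0.6]
width: 0.493
gripper_force: 0.0
```

Run:
```python
from h import *
o=np.array([.667,-.1605]);yaw=-.1225; T=toolT(); print(T[:3,3].round(3),arm.observe()["width"].round(3))
im=arm.get_image("scene");Q=cloud(im);print("rack frame",boardpose(im["pixels"],Q,o,yaw,.044,.008)); print(needle(im["pixels"],Q,(.583,.087),-.053)["needle"])
im2=arm.get_image("top");Q=cloud(im2);print("top",boardpose(im2["pixels"],Q,o,yaw,.046,.008)); print(needle(im2["pixels"],Q,(.583,.087),-.053)["needle"])
p,P,W=wrist("w11"); hs=cv2.cvtColor(p,cv2.COLOR_RGB2HSV)
ob=spat(p,P)&(abs(P[...,2]-.045)<.01)&(abs(P[...,0]-.41)<.08)&(abs(P[...,1]+.13)<.05); A=np.c_[P[ob][:,:2],np.ones(ob.sum())]; print("handle",ob.sum(),rect(P[ob]),P[ob][:,2].mean().round(4),np.linalg.lstsq(A,P[ob][:,2],rcond=None)[0].round(3))
b=(hs[...,1]<60)&(abs(P[...,2])<.012)&(P[...,0]>.45)&(P[...,0]<.57)&(abs(P[...,1]+.145)<.05); A=np.c_[P[b][:,:2],np.ones(b.sum())]; print("blade",b.sum(),rect(P[b]),P[b][:,2].mean().round(4),np.linalg.lstsq(A,P[b][:,2],rcond=None)[0].round(3))
f=cv2.resize; cv2.imwrite("pics/end.png",np.hstack([f(im["pixels"][120:320,150:400,::-1],(400,320)),f(p[...,::-1],(400,320))]))
```

```text
Traceback (most recent call last):
AttributeError: 'float' object has no attribute 'round'
```

Run:
```python
from h import *
o=np.array([.667,-.1605]);yaw=-.1225; T=toolT(); print(T[:3,3].round(3))
im=arm.get_image("scene");Q=cloud(im);print("rack frame",boardpose(im["pixels"],Q,o,yaw,.044,.008)); print(needle(im["pixels"],Q,(.583,.087),-.053)["needle"])
im2=arm.get_image("top");Q=cloud(im2);print("top",boardpose(im2["pixels"],Q,o,yaw,.046,.008)); print(needle(im2["pixels"],Q,(.583,.087),-.053)["needle"])
p,P,W=wrist("w11"); hs=cv2.cvtColor(p,cv2.COLOR_RGB2HSV)
ob=spat(p,P)&(abs(P[...,2]-.045)<.01)&(abs(P[...,0]-.41)<.08)&(abs(P[...,1]+.13)<.05); A=np.c_[P[ob][:,:2],np.ones(ob.sum())]; print("handle",ob.sum(),rect(P[ob]),P[ob][:,2].mean().round(4),np.linalg.lstsq(A,P[ob][:,2],rcond=None)[0].round(3))
b=(hs[...,1]<60)&(abs(P[...,2])<.012)&(P[...,0]>.47)&(P[...,0]<.57)&(abs(P[...,1]+.145)<.05); A=np.c_[P[b][:,:2],np.ones(b.sum())]; print("blade",b.sum(),rect(P[b]),P[b][:,2].mean().round(4),np.linalg.lstsq(A,P[b][:,2],rcond=None)[0].round(3))
f=cv2.resize; cv2.imwrite("pics/end.png",np.hstack([f(im["pixels"][120:320,150:400,::-1],(400,320)),f(p[...,::-1],(400,320))]))
```

```text
[ 0.403 -0.127  0.252]
rack frame (np.int64(156), [[-37.5, -44.1], [33.4, 52.3]], 'rect', (array([-1.3,  4.1]), array([75.1, 98.6]), 2.47), 'plane', array([0.019, 0.003, 0.044]))
1.155
top (np.int64(598), [[-39.3, -44.0], [34.4, 50.9]], 'rect', (array([-2. ,  3.1]), array([97. , 76.6]), 89.38), 'plane', array([-0.005, -0.002,  0.044]))
1.268
handle 1415 (array([ 404. , -127.4]), array([20.9, 92.8]), 82.32) 0.0444 [-0.001 -0.01   0.044]
blade 3890 (array([ 511.1, -141.8]), array([60.8, 90.1]), 81.73) 0.0016 [-0.001  0.001  0.002]
```

View pics/end.png

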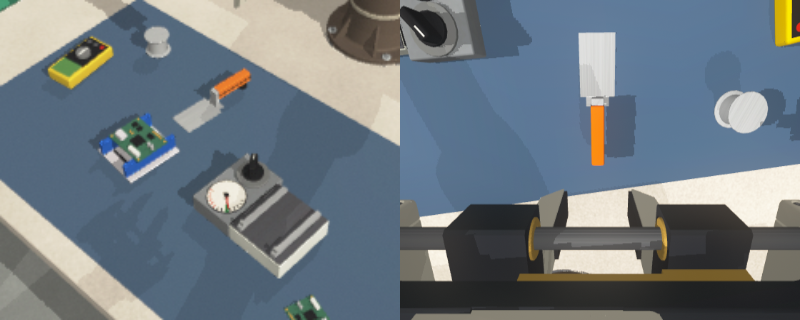

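The board lies on the rack at (138,140), flat and within about 4 mm of centre. The spatula is flat on the bench at (215,95), clear of the rack, and the needle is on green. Handing in.

```bash
python3 -c "
from cell import arm; print(arm.sign_off())"
```

```text
the job is handed in; nothing more can be done
None
```

I handed the job in at about 32 s: the needle is on the green mark (reads 1.16–1.27), the board is flat on the cooling rack within about 4 mm of centre, and the spatula is flat on the bench clear of both. My first knob pinch closed just above the bar because the fingertips stand about 32 mm higher than stated. I corrected for that and it cost only time; the hand-in gave no verdict.

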